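# Shut the hot feed and half-open the bleed valve

### The job

The washer's hot hose is to be changed: with a fingertip, push the red lever round until the hot valve is fully shut (lever square across its pipe), and only then push the yellow bleed lever back to half-way between shut and open, so that it stands at 45 degrees to its pipe, and leave it there. Push gently and do not clamp the levers between the fingers; leave the blue lever as it is and do not disturb the bottle, jar, cup or wrench.

Things in the scene. Friction and masses are not known exactly. Their poses are not given: they have to be found in the camera images.
- red_lever (a joint): Quarter-turn red lever, rad, vertical axis. 0 = open: in line with its pipe, pointing to the pipe's free end (to the robot). 1.571 = shut: square across, pointing to the robot's left; half-way 0.785. Grows clockwise seen from above; hard stops at 0 and 1.571. Friction hinge (0.22 N m, 3 N at 70 mm), no spring: stays where left. Starts open or partly shut (0 to 0.5).
- red_pivot (a point): Point on the vertical turning axis of the red lever, at the lever's mid-height, 98 mm above the table. It turns with the lever: its -x axis points along the lever to the tip.
- red_tip (a point): Middle of the free end of the red lever, 100 mm from the axis, 98 mm up. The red sleeve runs from 32 to 100 mm from the axis, 22 mm wide, 18 mm high (89 to 107 mm above the table); nearer the axis a bare steel strip 16 mm wide and a hub of 13 mm radius, whose nut tops out at 115 mm.
- valve_red: The hot-water supply valve: fixed brass body and copper pipe on the panel, with the red lever on its stem. The pipe runs along its x, 40 mm up, free threaded end at x = -53 mm. Origin on the table, on the lever's axis. More than 30 N from the fingers on it is too much.
- blue_lever (a joint): Quarter-turn blue lever, rad, vertical axis. 0 = open: in line with its pipe, pointing to the pipe's free end (to the robot). 1.571 = shut: square across, pointing to the robot's left; half-way 0.785. Grows clockwise seen from above; hard stops at 0 and 1.571. Friction hinge (0.22 N m, 3 N at 70 mm), no spring: stays where left. Starts open or nearly open (0 to 0.25). Not to be turned.
- blue_pivot (a point): Point on the vertical turning axis of the blue lever, at the lever's mid-height, 98 mm above the table. It turns with the lever: its -x axis points along the lever to the tip.
- blue_tip (a point): Middle of the free end of the blue lever, 100 mm from the axis, 98 mm up. The blue sleeve runs from 32 to 100 mm from the axis, 22 mm wide, 18 mm high (89 to 107 mm above the table); nearer the axis a bare steel strip 16 mm wide and a hub of 13 mm radius, whose nut tops out at 115 mm.
- valve_blue: The cold-water supply valve: fixed brass body and copper pipe on the panel, with the blue lever on its stem. The pipe runs along its x, 40 mm up, free threaded end at x = -53 mm. Origin on the table, on the lever's axis. More than 30 N from the fingers on it is too much.
- yellow_lever (a joint): Quarter-turn yellow lever, rad, vertical axis. 0 = open: in line with its pipe, pointing to the pipe's free end (to the robot). 1.571 = shut: square across, pointing to the robot's left; half-way 0.785. Grows clockwise seen from above; hard stops at 0 and 1.571. Friction hinge (0.22 N m, 3 N at 70 mm), no spring: stays where left. Starts shut or nearly shut (1.35 to 1.57).
- yellow_pivot (a point): Point on the vertical turning axis of the yellow lever, at the lever's mid-height, 98 mm above the table. It turns with the lever: its -x axis points along the lever to the tip.
- yellow_tip (a point): Middle of the free end of the yellow lever, 100 mm from the axis, 98 mm up. The yellow sleeve runs from 32 to 100 mm from the axis, 22 mm wide, 18 mm high (89 to 107 mm above the table); nearer the axis a bare steel strip 16 mm wide and a hub of 13 mm radius, whose nut tops out at 115 mm.
- valve_yellow: The bleed valve of the hot line: fixed brass body and copper pipe on the panel, with the yellow lever on its stem. The pipe runs along its x, 40 mm up, free threaded end at x = -53 mm. Origin on the table, on the lever's axis. More than 30 N from the fingers on it is too much.
- panel: Fixed supply panel: base plate 200 x 460 x 12 mm (own x -55 to 145, y -230 to 230 mm); at its far side (x 95 to 140) a grey box 440 mm long, top 78 mm up. Origin on the table under the middle valve's axis; valve axes at x = 0, y = -150, 0, 150 mm, any colour order. Its x points away from the robot, y to its left, turned up to 0.25 rad. All but levers, hubs and stems is below 78 mm.
- bottle: Loose detergent bottle, white with a green band, 72 mm diameter, 190 mm tall, standing at one side. Origin: centre of its underside. Bystander.
- jar: Loose orange jar with a red cap, 68 mm diameter, 110 mm tall, standing at the other side. Origin: centre of its underside. Bystander.
- cup: Loose green dosing cup, 60 mm mouth diameter, 62 mm tall, standing in front of the levers. Origin: centre of its underside. Bystander.
- wrench: Loose steel wrench lying flat on the table between the robot and the panel, about 180 mm long along its x axis, 8 mm high. Origin: under its middle. Bystander.

How it is judged:
By the outcome, as a careful person would: the job done as asked, in the order asked, and still so for the second after the job is handed in, with the robot touching nothing.
It also fails if it takes over 54 s, if anything falls off the work surface, if the arm or the gripper's body presses on something with over 40 N, if the wrist force passes 120 N, or if a joint passes its speed limit or range.

### The arm

A 7-joint arm with a two-finger parallel gripper is mounted at the origin on the work surface. World frame = base frame: x ahead of the robot, y to its left, z up, the work surface at z = 0. Lengths are in m, angles in rad, forces in N, time in s.
With the tool pointing down it reaches from about 0.4 to 0.85 m from the base axis. Payload 10.4 kg.
Tool frame: the origin (TCP) lies midway between the tips of the shut fingers; the grasp point (between the pads) lies 19 mm behind it; x points along the fingers, z is the direction in which the jaws open and shut, and the axes are right-handed (so a half turn about x gives the same grasp; the last joint's range is limited). The gripper opens to 85 mm and grips with 20 to 120 N. Pads are 22 mm wide; open, the fingers measure 114 mm over their backs; the gripper's body (76 mm by 85 mm) begins 54 mm behind the grasp point. The pads swing forward as they close: fully open they stand 13 mm farther back than shut.
Start: joints at [-1.185, 0.332, -0.065, 1.46, 0.022, 1.35, -0.088], TCP at [0.248, 0.574, 0.231] pointing down, gripper open.
Joint ranges: [-2.6, 2.6], [-0.5, 2.12], [-1.47, 1.34], [0.16, 2.42], [-1.27, 4.41], [0.06, 2.06], [-2.6, 2.6]. Speed limits (rad/s): [2.22, 2.22, 2.79, 2.79, 3.14, 3.14, 3.14].

### API

Orientations are given as a unit quaternion [w, x, y, z].
In Python, from bench import bot, cams gives the robot as it stands. The module is installed in compiled form; this text tells all that it offers.
- The arm moves only by the tool move_arm, never from a script. Its argument "targets" is text: rows parted by semicolons, each of 7 numbers parted by spaces: the shift along the tool's x, y, z in mm, then the turn, a rotation vector about the tool's x, y, z in rad, then the gripper's target within -1 to 1 (fully open at 1, half-way at 0, shut at -1). In form: tx ty tz ax ay az jaw; .... A call has 1 to 12 rows; each row shifts and turns the commanded pose from where the row before left it, along the tool's axes as they then stand; what a row does not reach is not made up. A row lasts 1/12 s, in which the tool goes at most 41.7 mm and 7.16 degrees, less where a joint would pass 70% of its speed; a pose out of reach is approached as far as the arm can. A call is refused whole if a number of a shift passes 41.7 or a number of a turn 0.125, either way. A call with a gripper value outside its range is refused whole. The fingers move at their own pace and stop on an object; "force" is the grip in N (left out, the last holds). Time passes only in rows, so rows that do not move let the fingers close. It gives the time, the measured TCP pose, the force and the opening at its end, in the units of the state.
- bot.get_obs(): the state, without advancing time (a new reading comes with each control period).
- cams.capture(name): name is "scene" or "top" or "wrist"; returns the picture (400x640x3 uint8, red, green, blue); there is no depth.
- cams.get_calibration(name): a dict with "fovy" (degrees; the focal length in pixels is half the picture's height over the tangent of half this angle, whatever the lens; pixels are square), "cx", "cy" (the principal point, pixels), "dist_coeffs" ([k1, k2, p1, p2, k3] as OpenCV has them; the pictures are not rectified), "position" and "orientation" of the camera in the world. Camera axes: x right, y up, looking along -z (the intrinsics and any distortion apply to the point x, -y, -z); pixel columns grow to the right and rows downward; lengths in m; the calibration is good to about 2 mm. A picture is of the moment at which its call begins: read the wrist's pose just before it. get_calibration takes no time and is no camera call; for the wrist camera it gives the pose at the moment of the call.
- bot.job_done(): hands the job in, once; it reports no verdict.
The state is a dict: "t": time; "joint_positions": joint angles; "joint_velocities": joint speeds; "effort": joint torques, N m; "tcp_pos": TCP position; "tcp_rot": TCP orientation; "wrist_force": force on the tool from outside, world axes, zero at the start; "ft_torque": the same for the moment, N m; "finger_gap": opening from 0.0 (shut) to 1.0 (fully open).
Only numpy, scipy, OpenCV 4.12 (cv2) and the standard library are available. Lean on these libraries where they do the work, as an engineer would, in place of code of your own. Each camera call takes 0.05 s, during which the arm holds its last target. There are 200 camera calls.

## Working session

There is one attempt and no reset: what is moved stays moved. The work goes in short steps, Python scripts to look and compute and a tool call to move; the robot and the scene stay as the last step left them, time stands still between calls to the robot, and variables do not carry over. Pictures are saved under pics/ and viewed, about 8 in all and at most 12, crops included, and the job is handed in when it is done.

Besides the shell and the picture viewer there is one more tool, called after "Call:" as a command line: name --argument value ..., lists and objects as JSON in quotes. move_arm: Moves the arm, as the interface text tells. Its arguments: {"type":"object","properties":{"targets":{"type":"string"},"force":{"type":"number"}},"required":["targets"]}

```bash
mkdir -p pics; cat > h.py <<'E'
import numpy as np, cv2
from bench import bot, cams
from scipy.spatial.transform import Rotation as R
def q(o): return R.from_quat([o[1],o[2],o[3],o[0]])
def ray(cal,uv):
    f=200/np.tan(np.radians(cal['fovy'])/2)
    K=np.array([[f,0,cal['cx']],[0,f,cal['cy']],[0,0,1]])
    p=cv2.undistortPoints(np.array(uv,float).reshape(-1,1,2),K,np.array(cal['dist_coeffs'],float)).reshape(-1,2)
    d=np.c_[p[:,0],-p[:,1],-np.ones(len(p))]
    return np.array(cal['position']),q(cal['orientation']).apply(d)
def onz(cal,uv,z):
    c,d=ray(cal,uv); return c+d*((z-c[2])/d[:,2])[:,None]
def snap(n,name):
    cal=cams.get_calibration(n); im=cams.capture(n)
    cv2.imwrite(f'pics/{name}.png',im[:,:,::-1]); np.save(f'pics/{name}.npy',im); return im,cal
E
python3 - <<'E'
from h import *
o=bot.get_obs()
for k in('t','tcp_pos','tcp_rot','wrist_force','finger_gap'):print(k,o[k])
for n in('top','scene'):
    im,c=snap(n,n+'0');print(n,c)
E
```

```text
t 0.0
tcp_pos [0.24829539 0.57315934 0.23053169]
tcp_rot [ 0.59067678 -0.38841992  0.59146421  0.38781567]
wrist_force [ 0.69602807  0.65324131 -1.26186113]
finger_gap 0.997958561446026
top {'fovy': 57.41697150970877, 'cx': 315.2793822152427, 'cy': 195.05521415014496, 'dist_coeffs': array([0.01610897, 0.        , 0.        , 0.        , 0.        ]), 'position': array([ 0.41921238, -0.00197467,  1.21512691]), 'orientation': array([-0.70514989, -0.02924512,  0.0311444 ,  0.70777001])}
scene {'fovy': 47.065552494995224, 'cx': 324.4731430988446, 'cy': 192.25362271070614, 'dist_coeffs': array([0.0105438, 0.       , 0.       , 0.       , 0.       ]), 'position': array([ 1.21578991, -0.46024288,  1.11288844]), 'orientation': array([0.83869132, 0.28898852, 0.15481864, 0.43487204])}
```

View pics/top0.png

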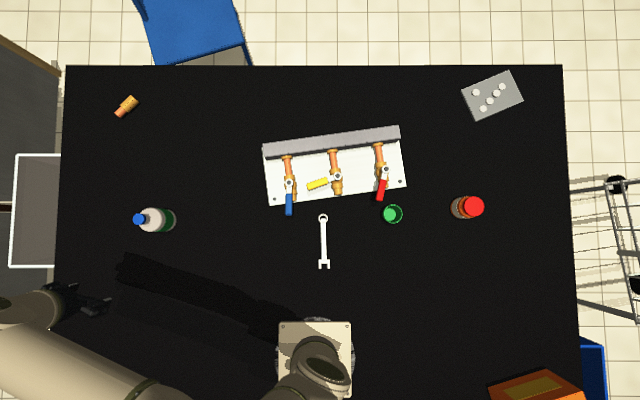

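View pics/scene0.png

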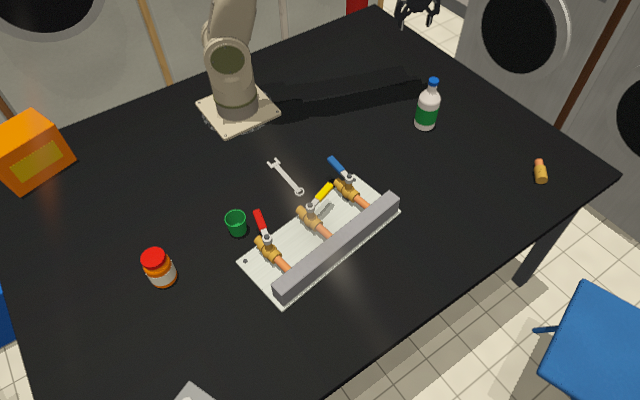

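The top view shows the red lever at right (pivot about 386,170, tip about 380,200). Yellow is in the middle (pivot 337,177, tip about 308,186) and blue at left (289,184 to 289,214). The cup is at (392,213), just beyond the red tip, and the wrench is below yellow. The scene view agrees with this.

```bash
cat >> h.py <<'E'
HS={'red':((0,8),(172,180)),'yellow':((24,34),),'blue':((100,120),)}
def mask(im,col):
    h=cv2.cvtColor(im,cv2.COLOR_RGB2HSV); m=0
    for a,b in HS[col]: m=m|cv2.inRange(h,(a,170,90),(b,255,255))
    return m
def lever(im,cal,col,box,z=0.107):
    m=mask(im,col); k=np.zeros_like(m); x0,y0,x1,y1=box; k[y0:y1,x0:x1]=m[y0:y1,x0:x1]
    c=max(cv2.findContours(k,cv2.RETR_EXTERNAL,cv2.CHAIN_APPROX_NONE)[0],key=cv2.contourArea)
    P=onz(cal,c.reshape(-1,2),z)[:,:2]
    return cv2.minAreaRect((P*1000).astype(np.float32)),cv2.contourArea(c)
E
python3 - <<'E'
from h import *
im=np.load('pics/top0.npy');c=cams.get_calibration('top')
B={'red':(365,165,400,205),'yellow':(300,170,345,200),'blue':(275,180,300,220)}
for k,b in B.items():print(k,lever(im,c,k,b))
g=cv2.cvtColor(im,cv2.COLOR_RGB2HSV)
m=cv2.inRange(g,(0,0,120),(180,50,255));k=np.zeros_like(m);k[120:212,255:412]=m[120:212,255:412]
k=cv2.morphologyEx(k,cv2.MORPH_CLOSE,np.ones((9,9)))
ct=max(cv2.findContours(k,0,1)[0],key=cv2.contourArea)
r=cv2.minAreaRect((onz(c,ct.reshape(-1,2),0.012)[:,:2]*1000).astype(np.float32));print('panel',r);print(cv2.boxPoints(r))
print(onz(c,[[386,170],[337,177],[289,184]],.115))
print('cup',onz(c,[[392,213]],.062))
s,e=80,0
crop=im[120:230,255:415];cv2.imwrite('pics/c0.png',cv2.resize(crop,None,fx=5,fy=5,interpolation=cv2.INTER_CUBIC)[:,:,::-1])
E
```

```text
red (((529.3419799804688, -204.78619384765625), (22.093839645385742, 65.68313598632812), 77.74391174316406), 131.5)
yellow (((551.31494140625, -10.04733657836914), (17.76044464111328, 62.95804977416992), 19.579530715942383), 98.0)
blue (((485.6840515136719, 77.84688568115234), (63.95748519897461, 18.219669342041016), 0.1092841848731041), 111.0)
panel ((623.869873046875, -68.14993286132812), (211.36465454101562, 466.9787292480469), 7.875614166259766)
[[ 487.19095  148.65622]
 [ 551.17773 -313.9179 ]
 [ 760.5488  -284.9561 ]
 [ 696.562    177.61804]]
[[ 0.58911425 -0.22045805  0.115     ]
 [ 0.56820956 -0.07127969  0.115     ]
 [ 0.54733297  0.07440163  0.115     ]]
cup [[ 0.46025848 -0.24712326  0.062     ]]
```

View pics/c0.png

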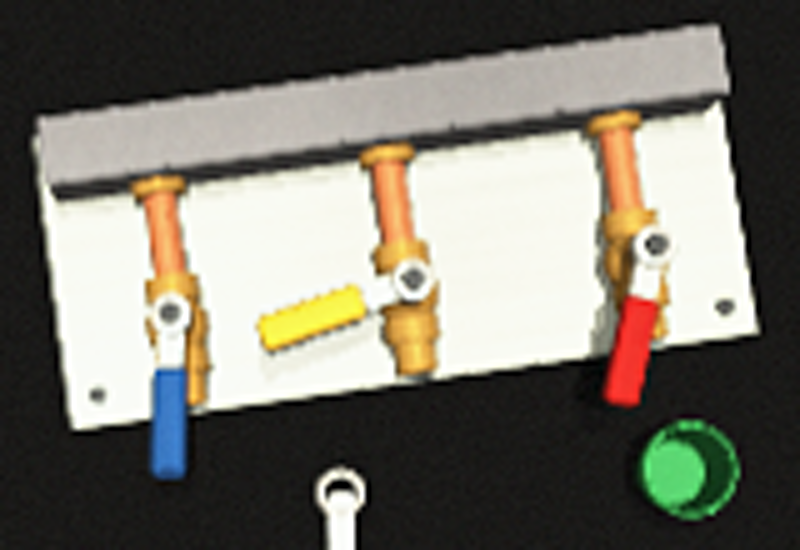

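The crop shows the hub nuts at about red (386,168.6), yellow (337.6,175.8) and blue (289,182.6). Nut spacing is 149 mm (150 expected) and the sleeve centres lie 65–66 mm from their axes (66 expected). Both give a panel turn of about 0.138 rad, so I'll plan the approach.

```bash
cat >> h.py <<'E'
PIV={'red':np.array([.592,-.2205]),'yellow':np.array([.571,-.073]),'blue':np.array([.551,.0745])}
PA=0.138
def ldir(th): a=np.pi+PA-th; return np.array([np.cos(a),np.sin(a)])
def pose(col,th,r,off):
    "tcp xy for tool beside lever; off>0 on the -theta side (ccw side seen from above)"
    u=ldir(th); n=np.array([-u[1],u[0]])
    return PIV[col]+r*u+off*n
def plan(xy,z,zdir=None,n=None):
    o=bot.get_obs(); r=q(o['tcp_rot']); d=np.r_[xy,z]-o['tcp_pos']
    print('pos',o['tcp_pos'].round(4),'t',round(o['t'],2),'F',o['wrist_force'].round(1),'axes x,y,z',r.as_matrix().T.round(3).tolist())
    print('tool shift mm',(r.inv().apply(d)*1000).round(1))
    if zdir is not None:
        z0=r.as_matrix()[:,2]
        a=np.arctan2(zdir[1],zdir[0])-np.arctan2(z0[1],z0[0]); a=(a+np.pi/2)%np.pi-np.pi/2
        print('turn about tool x (world yaw %.3f): %.3f'%(a,-a))
E
python3 - <<'E'
from h import *
print(bot.get_obs()['joint_positions'].round(2))
p=pose('red',.37,.075,.045);print(p)
plan([.45,.1],.23); plan(p,.23,ldir(.37))
E
```

```text
[-1.18  0.33 -0.06  1.46  0.02  1.35 -0.09]
[ 0.50866277 -0.24705005]
pos [0.2483 0.5732 0.2306] t 0.1 F [-0.  -0.1  0.6] axes x,y,z [[-0.0, -0.001, -1.0], [-0.918, 0.397, -0.0], [0.397, 0.918, -0.001]]
tool shift mm [   1.1 -373.2 -354. ]
pos [0.2483 0.5732 0.2306] t 0.1 F [-0.  -0.1  0.6] axes x,y,z [[-0.0, -0.001, -1.0], [-0.918, 0.397, -0.0], [0.397, 0.918, -0.001]]
tool shift mm [   1.5 -564.9 -649.2]
turn about tool x (world yaw -1.394): 1.394
```

```bash
cat >> h.py <<'E'
def arc(xy,yaw,N,z=None):
    "constant-twist rows in the tool frame to reach xy with world yaw change"
    from scipy.optimize import fsolve
    o=bot.get_obs(); r=q(o['tcp_rot']); m=r.as_matrix()
    d=r.inv().apply(np.r_[np.array(xy)-o['tcp_pos'][:2],0 if z is None else z-o['tcp_pos'][2]])*1000
    w=R.from_rotvec([-yaw/N,0,0]); A=sum((w**k).as_matrix() for k in range(N))
    print('rows',N,'shift',np.linalg.solve(A,d).round(2),'turn',round(-yaw/N,4))
E
python3 - <<'E'
from h import *
arc(pose('red',.37,.075,.045),-1.394,28)
E
```

```text
rows 28 shift [ 3.000e-02 -3.281e+01 -6.060e+00] turn 0.0498
```

Call:
move_arm --targets "-30 0 0 0 0 0 -1; -30 0 0 0 0 0 -1"

```text
t: 0.27
tcp_pos: [0.248, 0.5724, 0.2898]
tcp_rot: [0.59, -0.389, 0.592, 0.387]
wrist_force: [0.9, 0.5, 0.9]
finger_gap: 0.746
```

Call:
move_arm --targets "0 -32.8 -6.1 0.05 0 0 -1;0 -32.8 -6.1 0.05 0 0 -1;0 -32.8 -6.1 0.05 0 0 -1;0 -32.8 -6.1 0.05 0 0 -1;0 -32.8 -6.1 0.05 0 0 -1;0 -32.8 -6.1 0.05 0 0 -1;0 -32.8 -6.1 0.05 0 0 -1;0 -32.8 -6.1 0.05 0 0 -1;0 -32.8 -6.1 0.05 0 0 -1;0 -32.8 -6.1 0.05 0 0 -1;0 -32.8 -6.1 0.05 0 0 -1;0 -32.8 -6.1 0.05 0 0 -1"

```text
t: 1.27
tcp_pos: [0.504, 0.271, 0.2909]
tcp_rot: [0.679, -0.195, 0.68, 0.195]
wrist_force: [0.4, -0.6, 0.7]
finger_gap: -0.001
```

Call:
move_arm --targets "0 -32.8 -6.1 0.05 0 0 -1;0 -32.8 -6.1 0.05 0 0 -1;0 -32.8 -6.1 0.05 0 0 -1;0 -32.8 -6.1 0.05 0 0 -1;0 -32.8 -6.1 0.05 0 0 -1;0 -32.8 -6.1 0.05 0 0 -1;0 -32.8 -6.1 0.05 0 0 -1;0 -32.8 -6.1 0.05 0 0 -1;0 -32.8 -6.1 0.05 0 0 -1;0 -32.8 -6.1 0.05 0 0 -1;0 -32.8 -6.1 0.05 0 0 -1;0 -32.8 -6.1 0.05 0 0 -1"

```text
t: 2.27
tcp_pos: [0.5436, -0.1212, 0.2909]
tcp_rot: [0.707, 0.014, 0.707, -0.014]
wrist_force: [0.1, -0.1, 0.1]
finger_gap: -0.002
```

Call:
move_arm --targets "0 -32.8 -6.1 0.05 0 0 -1;0 -32.8 -6.1 0.05 0 0 -1;0 -32.8 -6.1 0.05 0 0 -1;0 -32.8 -6.1 0.05 0 0 -1;0 0 0 0 0 0 -1;0 0 0 0 0 0 -1;0 0 0 0 0 0 -1"

```text
t: 2.85
tcp_pos: [0.5053, -0.2464, 0.291]
tcp_rot: [0.702, 0.084, 0.702, -0.083]
wrist_force: [0.9, -0.5, -0.4]
finger_gap: 0.001
```

```bash
python3 - <<'E'
from h import *
im,c=snap('wrist','w1')
plan(pose('red',.37,.075,.045),.09,ldir(.37))
o=bot.get_obs();print(o['finger_gap'],o['joint_positions'].round(2))
E
```

```text
pos [ 0.5056 -0.2458  0.291 ] t 2.9 F [ 0.1 -0.2 -0.1] axes x,y,z [[-0.0, 0.001, -1.0], [0.234, 0.972, 0.001], [0.972, -0.234, -0.0]]
tool shift mm [201.   -0.6   3.4]
turn about tool x (world yaw 0.004): -0.004
-7.649761759516973e-05 [-0.21  0.18  0.67  1.57 -0.11  1.43  0.23]
```

View pics/w1.png

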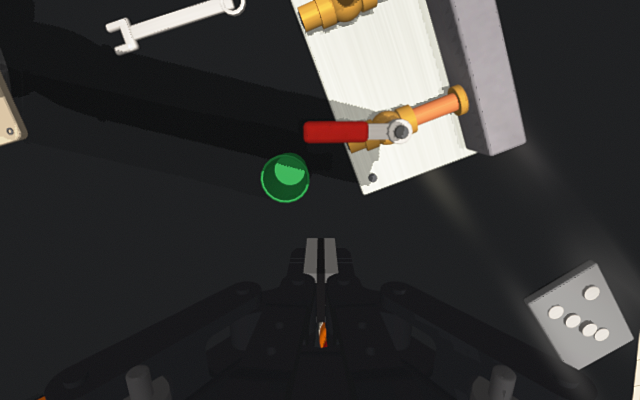

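The wrist view shows the red lever horizontal, with its nut at about (400,131), sleeve from 304 to 368 and the cup at (285,178). The shut fingers are at about (321,240). I'll cross-check against the top-view numbers.

```bash
python3 - <<'E'
from h import *
im=np.load('pics/w1.npy');c=cams.get_calibration('wrist')
print('nut',onz(c,[[400,131]],.115),'tip',onz(c,[[303,132]],.107),'cup',onz(c,[[285,178]],.062))
print(lever(im,c,'red',(290,100,380,150)))
for y in(1.0,.045):print(pose('red',.37,.08,.045))
E
```

```text
nut [[ 0.59383542 -0.217778    0.115     ]] tip [[ 0.49867455 -0.19664605  0.107     ]] cup [[ 0.46071563 -0.24715771  0.062     ]]
(((531.2068481445312, -204.04107666015625), (21.14557456970215, 64.86713409423828), 76.49272918701172), 1247.0)
[ 0.50379672 -0.24590043]
[ 0.50379672 -0.24590043]
```

Call:
move_arm --targets "35 0 0 0 0 0 -1;35 0 0 0 0 0 -1;35 0 0 0 0 0 -1;35 0 0 0 0 0 -1;30 0 0 0 0 0 -1;20 0 0 0 0 0 -1;11 0 0 0 0 0 -1;0 0 0 0 0 0 -1;0 0 0 0 0 0 -1"

```text
t: 3.65
tcp_pos: [0.5057, -0.2465, 0.0907]
tcp_rot: [0.702, 0.083, 0.702, -0.083]
wrist_force: [0.2, -0.8, 1.1]
finger_gap: -0.006
```

Call:
move_arm --targets "0 5 0 0 0 0 -1;0 5 0 0 0 0 -1;0 4 0 0 0 0 -1;0 2 0 0 0 0 -1;0 2 0 0 0 0 -1;0 2 0 0 0 0 -1"

```text
t: 4.15
tcp_pos: [0.51, -0.2274, 0.0906]
tcp_rot: [0.702, 0.084, 0.702, -0.084]
wrist_force: [-0.0, -1.4, -0.5]
finger_gap: 0.0
```

```bash
python3 - <<'E'
from h import *
o=bot.get_obs();print(o['t'],o['tcp_pos'].round(4),o['wrist_force'].round(2))
im,c=snap('wrist','w2')
print(lever(im,c,'red',(0,0,640,260)))
u=ldir(.373);n=np.array([-u[1],u[0]]);d=o['tcp_pos'][:2]-[.593,-.219];print('r,off',d@u,d@n)
E
```

```text
4.15 [ 0.51   -0.2274  0.0906] [-0.02 -1.35 -0.46]
(((530.7777709960938, -202.763916015625), (22.640243530273438, 64.74761199951172), 76.40715789794922), 7343.0)
r,off 0.07875037810700988 0.027471419573473238
```

Call:
move_arm --targets "0 2 0 0 0 0 -1;0 2 0 0 0 0 -1;0 2 0 0 0 0 -1;0 3.9 -1 0.05 0 0 -1;0 3.9 -1 0.05 0 0 -1;0 3.9 -1 0.05 0 0 -1;0 3.9 -1 0.05 0 0 -1"

```text
t: 4.78
tcp_pos: [0.5118, -0.2065, 0.0903]
tcp_rot: [0.69, 0.154, 0.69, -0.155]
wrist_force: [-1.6, -1.7, 0.6]
finger_gap: -0.001
```

```bash
cat >> h.py <<'E'
PIV['red']=np.array([.593,-.219])
def stat(col,nm,box=(0,0,640,400)):
    o=bot.get_obs(); im,c=snap('wrist',nm); t=o['tcp_pos'][:2]
    r,a=lever(im,c,col,box); b=cv2.boxPoints(r)/1000
    e=max((b[1]-b[0],b[2]-b[1]),key=np.linalg.norm); v=np.array(r[0])/1000-PIV[col]
    if e@v<0:e=-e
    th=(np.pi+PA-np.arctan2(e[1],e[0])+1)%(2*np.pi)-1
    tc=(np.pi+PA-np.arctan2(v[1],v[0])+1)%(2*np.pi)-1
    u=ldir(tc);n=np.array([-u[1],u[0]]);d=t-PIV[col]
    print('t',o['t'],'tcp',o['tcp_pos'].round(4),'F',o['wrist_force'].round(1),'theta edge %.3f centre %.3f'%(th,tc),'rect',np.round(r[0]+r[1],1),'r,off',(d@u).round(4),(d@n).round(4))
    zt=q(o['tcp_rot']).as_matrix()[:,2]; print('tool theta %.3f'%((np.pi+PA-np.arctan2(-zt[1],-zt[0])+1)%np.pi-1))
E
python3 -c "
from h import *
stat('red','w3')"
```

```text
t 4.7833 tcp [ 0.5118 -0.2065  0.0903] F [-1.6 -1.7  0.6] theta edge 0.553 centre 0.592 rect [ 535.3 -190.8   23.1   64.7] r,off 0.0785 0.0244
tool theta 0.579
```

Call:
move_arm --targets "0 3.9 -1 0.05 0 0 -1;0 3.9 -1 0.05 0 0 -1;0 3.9 -1 0.05 0 0 -1;0 3.9 -1 0.05 0 0 -1;0 3.9 -1 0.05 0 0 -1;0 3.9 -1 0.05 0 0 -1;0 3.9 -1 0.05 0 0 -1;0 3.9 -1 0.05 0 0 -1;0 3.9 -1 0.05 0 0 -1;0 3.9 -1 0.05 0 0 -1"

```text
t: 5.67
tcp_pos: [0.5273, -0.1693, 0.09]
tcp_rot: [0.63, 0.32, 0.631, -0.32]
wrist_force: [-4.3, -0.9, 1.2]
finger_gap: 0.0
```

```bash
python3 -c "
from h import *
stat('red','w4')"
```

```text
t 5.6667 tcp [ 0.5273 -0.1693  0.09  ] F [-4.3 -0.9  1.2] theta edge 1.034 centre 1.090 rect [ 555.7 -166.6   23.    64.7] r,off 0.0786 0.0247
tool theta 1.078
```

Call:
move_arm --targets "0 3.9 -1 0.05 0 0 -1;0 3.9 -1 0.05 0 0 -1;0 3.9 -1 0.05 0 0 -1;0 3.9 -1 0.05 0 0 -1;0 3.9 -1 0.05 0 0 -1;0 3.9 -1 0.05 0 0 -1;0 3.9 -1 0.05 0 0 -1;0 3.9 -1 0.05 0 0 -1"

```text
t: 6.38
tcp_pos: [0.5517, -0.1479, 0.0899]
tcp_rot: [0.554, 0.438, 0.555, -0.439]
wrist_force: [-3.7, 1.0, 0.7]
finger_gap: -0.002
```

Call:
move_arm --targets "0 1.5 -0.4 0.02 0 0 -1"

```text
t: 6.47
tcp_pos: [0.5536, -0.147, 0.0899]
tcp_rot: [0.55, 0.444, 0.551, -0.444]
wrist_force: [-2.4, 0.6, 0.5]
finger_gap: -0.003
```

Call:
move_arm --targets "0 1.5 -0.4 0.02 0 0 -1"

```text
t: 6.55
tcp_pos: [0.5548, -0.1466, 0.0899]
tcp_rot: [0.546, 0.449, 0.547, -0.449]
wrist_force: [-3.4, 0.5, 1.0]
finger_gap: 0.002
```

```bash
python3 -c "
from h import *
stat('red','w5')"
```

```text
t 6.55 tcp [ 0.5548 -0.1466  0.0899] F [-3.4  0.5  1. ] theta edge 1.463 centre 1.533 rect [ 581.7 -155.2   22.9   64.6] r,off 0.078 0.025
tool theta 1.515
```

Nearly shut. Creeping on, one small row at a time, until the stop shows in the force.

Call:
move_arm --targets "0 1.5 -0.4 0.02 0 0 -1;0 0 0 0 0 0 -1"

```text
t: 6.77
tcp_pos: [0.5565, -0.1462, 0.0901]
tcp_rot: [0.541, 0.455, 0.541, -0.455]
wrist_force: [-2.2, 1.7, -1.1]
finger_gap: -0.0
```

Call:
move_arm --targets "0 1.5 -0.4 0.02 0 0 -1;0 0 0 0 0 0 -1"

```text
t: 6.93
tcp_pos: [0.5581, -0.1456, 0.0902]
tcp_rot: [0.536, 0.461, 0.536, -0.461]
wrist_force: [-2.4, 2.2, -0.8]
finger_gap: 0.001
```

Call:
move_arm --targets "0 1 -0.3 0.01 0 0 -1;0 0 0 0 0 0 -1"

```text
t: 7.1
tcp_pos: [0.5591, -0.1452, 0.0903]
tcp_rot: [0.534, 0.463, 0.534, -0.463]
wrist_force: [-2.6, 0.4, -2.2]
finger_gap: 0.001
```

Call:
move_arm --targets "0 1 0 0 0 0 -1;0 0 0 0 0 0 -1"

```text
t: 7.27
tcp_pos: [0.5601, -0.145, 0.0903]
tcp_rot: [0.534, 0.463, 0.534, -0.463]
wrist_force: [-2.4, 0.5, -2.1]
finger_gap: -0.003
```

Call:
move_arm --targets "0 1 0 0 0 0 -1;0 0 0 0 0 0 -1"

```text
t: 7.43
tcp_pos: [0.5611, -0.1448, 0.0903]
tcp_rot: [0.534, 0.463, 0.534, -0.463]
wrist_force: [-2.4, 1.3, -0.9]
finger_gap: -0.001
```

```bash
python3 -c "
from h import *
stat('red','w6')"
```

```text
t 7.4333 tcp [ 0.5611 -0.1448  0.0903] F [-2.4  1.3 -0.9] theta edge 1.542 centre 1.616 rect [ 587.  -154.2   22.8   64.7] r,off 0.0769 0.0249
tool theta 1.566
```

Call:
move_arm --targets "0 1 0 0 0 0 -1;0 0 0 0 0 0 -1"

```text
t: 7.65
tcp_pos: [0.5621, -0.1447, 0.0904]
tcp_rot: [0.534, 0.463, 0.534, -0.463]
wrist_force: [-2.3, 1.3, -0.6]
finger_gap: 0.003
```

Call:
move_arm --targets "0 1 0 0 0 0 -1;0 0 0 0 0 0 -1"

```text
t: 7.82
tcp_pos: [0.5631, -0.1445, 0.0903]
tcp_rot: [0.534, 0.463, 0.534, -0.463]
wrist_force: [-2.7, 1.0, -0.3]
finger_gap: 0.002
```

Call:
move_arm --targets "0 1 0 0 0 0 -1;0 0 0 0 0 0 -1"

```text
t: 7.98
tcp_pos: [0.5634, -0.1446, 0.0903]
tcp_rot: [0.534, 0.463, 0.535, -0.463]
wrist_force: [-5.9, 1.7, 2.3]
finger_gap: -0.002
```

Force is rising and the tool now lags the command, so this looks like the hard stop. One more small row to confirm.

Call:
move_arm --targets "0 1 0 0 0 0 -1;0 0 0 0 0 0 -1"

```text
t: 8.15
tcp_pos: [0.5635, -0.1445, 0.0902]
tcp_rot: [0.533, 0.463, 0.535, -0.464]
wrist_force: [-11.8, 1.8, 5.4]
finger_gap: 0.001
```

```bash
python3 -c "
from h import *
stat('red','w7')"
```

```text
t 8.15 tcp [ 0.5635 -0.1445  0.0902] F [-11.8   1.8   5.4] theta edge 1.566 centre 1.646 rect [ 588.9 -154.    22.7   64.7] r,off 0.0762 0.0247
tool theta 1.567
```

Call:
move_arm --targets "0 -5 0 0 0 0 -1;0 -10 0 0 0 0 -1;0 -15 0 0 0 0 -1;-30 0 0 0 0 0 -1;-35 0 0 0 0 0 -1;-35 0 0 0 0 0 -1;-35 0 0 0 0 0 -1;-35 0 0 0 0 0 -1;0 0 0 0 0 0 -1;0 0 0 0 0 0 -1"

```text
t: 9.03
tcp_pos: [0.536, -0.1493, 0.2621]
tcp_rot: [0.536, 0.464, 0.533, -0.462]
wrist_force: [0.1, -0.1, -0.8]
finger_gap: 0.003
```

```bash
python3 - <<'E'
from h import *
o=bot.get_obs();im,c=snap('wrist','w8');t,ct=snap('top','top8')
print(o['tcp_pos'],c)
for k in('red','yellow'):
    try: print(k,lever(im,c,k,(0,0,640,400)))
    except Exception as e: print(k,e)
for k,b in {'red':(325,130,395,205),'yellow':(300,160,345,200),'blue':(275,180,300,220)}.items():
    try: print('top',k,lever(t,ct,k,b))
    except Exception as e: print(k,e)
cv2.imwrite('pics/both.png',np.vstack([im[:300],cv2.resize(t[110:240,235:435],(640,416))[:300]])[:,:,::-1])
E
```

```text
[ 0.53603721 -0.14932308  0.26211797] {'fovy': 65.17962140944721, 'cx': 320.36357689055853, 'cy': 198.61525162758736, 'dist_coeffs': array([-0.03348335,  0.        ,  0.        ,  0.        ,  0.        ]), 'position': array([ 0.60445901, -0.14042493,  0.40482716]), 'orientation': array([ 0.74846825, -0.10407977,  0.09011008, -0.64872401])}
red (((481.9411926269531, -484.9593505859375), (64.902099609375, 87.09196472167969), 3.488116979598999), 2622.5)
yellow (((552.687255859375, -10.853309631347656), (18.740001678466797, 64.2958755493164), 19.83064079284668), 1224.0)
top red (((583.4063720703125, -139.44668579101562), (17.01105499267578, 33.1323127746582), 7.984370708465576), 40.5)
top yellow (((551.31494140625, -10.04733657836914), (17.76044464111328, 62.95804977416992), 19.579530715942383), 98.0)
top blue (((485.6927795410156, 77.84906005859375), (63.94002151489258, 18.223981857299805), 0.1092841848731041), 111.0)
```

View pics/both.png

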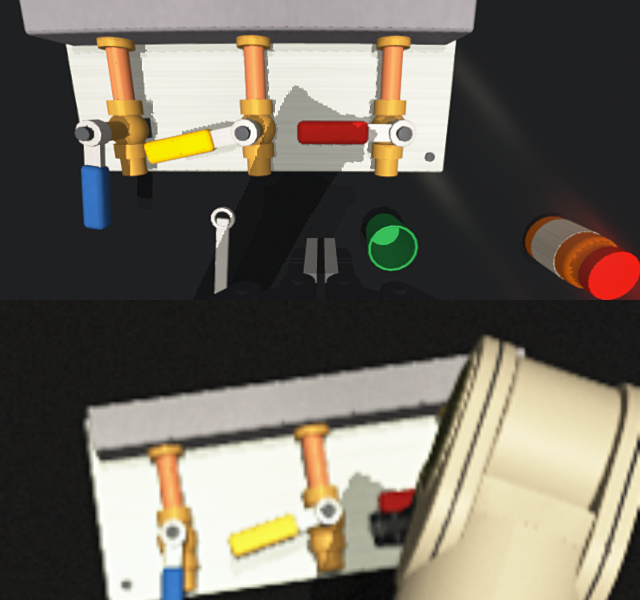

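The wrist picture (upper half) shows red square across its pipe, with its nut at (404,133), yellow nut at (245,131) and blue nut at (89,132). The cup and wrench are untouched.

```bash
python3 - <<'E'
from h import *
im=np.load('pics/w8.npy');c=cams.get_calibration('wrist')
N=onz(c,[[404,133],[245,131],[89,132]],.115);print(N[:,:2].round(4)); d=N[2]-N[0];print('PA',np.arctan2(-d[0],d[1]),np.linalg.norm(d))
for k,b in {'red':(290,110,375,150),'yellow':(135,120,225,170),'blue':(70,155,120,235)}.items():print(k,lever(im,c,k,b))
PIV['yellow']=N[1,:2]
for off in(-.045,):
    p=pose('yellow',1.36,.075,off);print(p);plan(p,.09,ldir(1.36));arc(p,.2,10)
E
```

```text
[[ 0.5937 -0.2173]
 [ 0.575  -0.0751]
 [ 0.5546  0.0678]]
PA 0.1362563315934303 0.2878305212752289
red (((584.65234375, -153.70626831054688), (20.03289031982422, 64.19944763183594), 8.153219223022461), 1439.5)
yellow (((551.1216430664062, -11.293231964111328), (18.573410034179688, 63.795143127441406), 19.849512100219727), 1224.0)
blue (((487.9004211425781, 73.3077163696289), (22.388202667236328, 65.21307373046875), 89.80358123779297), 1243.5)
[0.591685   0.01080646]
pos [ 0.5348 -0.1486  0.2595] t 9.13 F [-0.7  0.6  0.1] axes x,y,z [[-0.0, 0.0, -1.0], [0.99, 0.142, 0.0], [0.142, -0.99, -0.0]]
tool shift mm [ 169.6   79.  -149.6]
turn about tool x (world yaw 0.206): -0.206
rows 10 shift [ 1.000e-02  9.220e+00 -1.422e+01] turn -0.02
```

Call:
move_arm --targets "0 9.2 -14.2 -0.02 0 0 -1;0 9.2 -14.2 -0.02 0 0 -1;0 9.2 -14.2 -0.02 0 0 -1;0 9.2 -14.2 -0.02 0 0 -1;0 9.2 -14.2 -0.02 0 0 -1;0 9.2 -14.2 -0.02 0 0 -1;0 9.2 -14.2 -0.02 0 0 -1;0 9.2 -14.2 -0.02 0 0 -1;0 9.2 -14.2 -0.02 0 0 -1;0 9.2 -14.2 -0.02 0 0 -1;0 0 0 0 0 0 -1;0 0 0 0 0 0 -1"

```text
t: 10.13
tcp_pos: [0.5921, 0.012, 0.2601]
tcp_rot: [0.578, 0.407, 0.578, -0.407]
wrist_force: [0.7, -0.8, 0.4]
finger_gap: -0.002
```

```bash
cat >> h.py <<'E'
PIV['yellow']=np.array([.572,-.074])
E
python3 - <<'E'
from h import *
p=pose('yellow',1.363,.075,-.042);plan(p,.09,ldir(1.363))
E
```

```text
pos [0.5921 0.012  0.2601] t 10.13 F [ 0.7 -0.8  0.4] axes x,y,z [[-0.0, -0.0, -1.0], [0.941, 0.338, -0.0], [0.338, -0.941, 0.0]]
tool shift mm [170.1  -6.   -1. ]
turn about tool x (world yaw 0.001): -0.001
```

Call:
move_arm --targets "35 0 0 0 0 0 -1;35 0 0 0 0 0 -1;35 0 0 0 0 0 -1;30 0 0 0 0 0 -1;20 0 0 0 0 0 -1;15 0 0 0 0 0 -1;0 -5 0 0 0 0 -1;0 -5 0 0 0 0 -1;0 -4 0 0 0 0 -1;0 -3 0 0 0 0 -1;0 -2 0 0 0 0 -1;0 0 0 0 0 0 -1"

```text
t: 11.13
tcp_pos: [0.574, 0.0041, 0.0912]
tcp_rot: [0.578, 0.408, 0.578, -0.407]
wrist_force: [0.2, -0.4, 0.9]
finger_gap: 0.001
```

```bash
python3 -c "
from h import *
stat('yellow','w9')"
```

```text
Traceback (most recent call last):
  File "h.py", line 51, in stat
    r,a=lever(im,c,col,box); b=cv2.boxPoints(r)/1000
        ~~~~~^^^^^^^^^^^^^^
  File "h.py", line 23, in lever
    c=max(cv2.findContours(k,cv2.RETR_EXTERNAL,cv2.CHAIN_APPROX_NONE)[0],key=cv2.contourArea)
ValueError: max() iterable argument is empty
```

Call:
move_arm --targets "0 -2 0 0 0 0 -1;0 -2 0 0 0 0 -1;0 -1 0 0 0 0 -1;0 -3 -0.9 -0.04 0 0 -1;0 -3 -0.9 -0.04 0 0 -1;0 -3 -0.9 -0.04 0 0 -1;0 -3 -0.9 -0.04 0 0 -1"

```text
t: 11.77
tcp_pos: [0.5575, 0.0012, 0.0907]
tcp_rot: [0.61, 0.36, 0.609, -0.359]
wrist_force: [4.3, 0.0, 0.0]
finger_gap: -0.003
```

Call:
move_arm --targets "0 -3 -0.9 -0.04 0 0 -1;0 -3 -0.9 -0.04 0 0 -1;0 -3 -0.9 -0.04 0 0 -1;0 -3 -0.9 -0.04 0 0 -1;0 -3 -0.9 -0.04 0 0 -1;0 -3 -0.9 -0.04 0 0 -1;0 -3 -0.9 -0.04 0 0 -1;0 0 0 0 0 0 -1"

```text
t: 12.43
tcp_pos: [0.5365, -0.0063, 0.0907]
tcp_rot: [0.654, 0.271, 0.653, -0.271]
wrist_force: [1.7, 0.1, -0.7]
finger_gap: 0.0
```

```bash
python3 - <<'E'
from h import *
o=bot.get_obs();t,ct=snap('top','top9')
print(lever(t,ct,'yellow',(295,160,345,215)))
for th in(.8,.85,.9,.95,1.0):
    u=ldir(th);n=np.array([-u[1],u[0]]);d=o['tcp_pos'][:2]-PIV['yellow'];print(th,d@u,d@n)
E
```

```text
Traceback (most recent call last):
  File "h.py", line 23, in lever
    c=max(cv2.findContours(k,cv2.RETR_EXTERNAL,cv2.CHAIN_APPROX_NONE)[0],key=cv2.contourArea)
ValueError: max() iterable argument is empty
```

Call:
move_arm --targets "0 5 0 0 0 0 -1;0 15 0 0 0 0 -1;-35 0 0 0 0 0 -1;-35 0 0 0 0 0 -1;-35 0 0 0 0 0 -1;-35 0 0 0 0 0 -1;-30 -20 0 0 0 0 -1;0 -40 0 0 0 0 -1;0 -30 0 0 0 0 -1;0 0 0 0 0 0 -1;0 0 0 0 0 0 -1;0 0 0 0 0 0 -1"

```text
t: 13.48
tcp_pos: [0.4867, -0.0546, 0.2602]
tcp_rot: [0.653, 0.272, 0.653, -0.271]
wrist_force: [-0.6, -0.2, 0.1]
finger_gap: 0.0
```

```bash
python3 - <<'E'
from h import *
im,c=snap('wrist','w10'); t,ct=snap('top','top10')
np.save('c10.npy',c,allow_pickle=True)
print(bot.get_obs()['tcp_pos'])
print('t',bot.get_obs()['t'])
for I,C,k in((im,c,'yellow'),(t,ct,'yellow')):
    try:
        m=mask(I,k)
        cs=[x for x in cv2.findContours(m,0,1)[0] if cv2.contourArea(x)>40]
        for x in cs: 
            r=cv2.minAreaRect((onz(C,x.reshape(-1,2),.107)[:,:2]*1000).astype(np.float32));print(x.mean((0,1)),r)
    except Exception as e: print(e)
E
```

```text
[ 0.48692025 -0.05431366  0.25998211]
t 13.5833
```

View pics/w10.png

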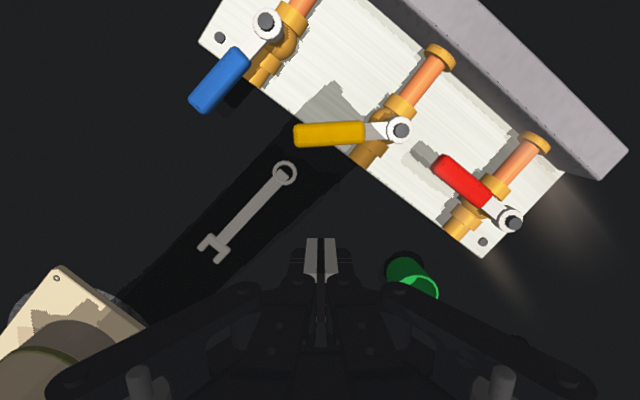

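The wrist view shows yellow (sleeve 293–365, y about 134; nut at 400,130) turned to roughly half-way. It's in shadow, so its hue is more orange and the mask missed it. Red is still square, and the cup, wrench and blue are undisturbed.

```bash
cat >> h.py <<'E'
HS['yellow']=((19,34),)
E
python3 - <<'E'
from h import *
im=np.load('pics/w10.npy');c=np.load('c10.npy',allow_pickle=True).item()
f=lambda r:r
print(lever(im,c,'yellow',(285,112,370,155)),lever(im,c,'red',(425,145,497,215)),lever(im,c,'blue',(180,40,255,120)))
N=onz(c,[[400,130],[511,221],[268,26]],.115)[:,:2];print(N.round(4));d=N[2]-N[1];print(np.arctan2(-d[0],d[1]),np.linalg.norm(d))
g=im[110:160,283:375];print(np.median(cv2.cvtColor(im,cv2.COLOR_RGB2HSV)[130:140,300:360].reshape(-1,3),axis=0))
t=np.load('pics/top10.npy');ct=cams.get_calibration('top')
# panel long edge near robot from wrist view: points (200,42) (483,257)
E=onz(c,[[200,42],[483,257]],.012)[:,:2];d=E[0]-E[1];print('edge',np.arctan2(-d[0],d[1]),np.linalg.norm(d))
E
```

```text
(((525.2564086914062, -27.160526275634766), (21.869232177734375, 66.11805725097656), 47.7682991027832), 1534.5) (((585.0594482421875, -151.23367309570312), (21.21483612060547, 68.28033447265625), 8.0399751663208), 1314.5) (((488.30792236328125, 76.35867309570312), (21.43375587463379, 65.4468002319336), 89.58326721191406), 1717.0)
[[ 0.5735 -0.07  ]
 [ 0.5938 -0.2145]
 [ 0.5525  0.0721]]
0.14336286642352744 0.289576041139641
[ 23. 255. 215.]
edge 0.14183499853817136 0.4543573375360203
```

Call:
move_arm --targets "0 30 0 0 0 0 -1;0 35 0 0 0 0 -1;0 25 0 0 0 0 -1;0 0 0 0 0 0 -1;35 0 0 0 0 0 -1;35 0 0 0 0 0 -1;35 0 0 0 0 0 -1;35 0 0 0 0 0 -1;20 0 0 0 0 0 -1;10 0 0 0 0 0 -1;0 0 0 0 0 0 -1"

```text
t: 14.5
tcp_pos: [0.5491, 0.0083, 0.088]
tcp_rot: [0.652, 0.27, 0.654, -0.272]
wrist_force: [0.5, -0.0, 0.5]
finger_gap: 0.008
```

Call:
move_arm --targets "0 -6 0 0 0 0 -1;0 -6 0 0 0 0 -1;0 -4 0 0 0 0 -1;0 -2 0 0 0 0 -1;0 -2 0 0 0 0 -1;0 -2.2 -0.6 -0.03 0 0 -1;0 -2.2 -0.6 -0.03 0 0 -1;0 -2.1 -0.6 -0.027 0 0 -1;0 0 0 0 0 0 -1"

```text
t: 15.25
tcp_pos: [0.5312, -0.0093, 0.0912]
tcp_rot: [0.665, 0.243, 0.664, -0.242]
wrist_force: [2.5, 1.0, 0.6]
finger_gap: -0.003
```

Call:
move_arm --targets "0 5 0 0 0 0 -1;0 15 0 0 0 0 -1;-35 0 0 0 0 0 -1;-35 0 0 0 0 0 -1;-35 0 0 0 0 0 -1;-35 0 0 0 0 0 -1;-30 -20 0 0 0 0 -1;0 -40 0 0 0 0 -1;0 -30 0 0 0 0 -1;0 0 0 0 0 0 -1;0 0 0 0 0 0 -1;0 0 0 0 0 0 -1"

```text
t: 16.25
tcp_pos: [0.4859, -0.0617, 0.2605]
tcp_rot: [0.664, 0.243, 0.664, -0.242]
wrist_force: [0.6, -0.3, 0.3]
finger_gap: 0.0
```

```bash
python3 - <<'E'
from h import *
im,c=snap('wrist','w11');np.save('c11.npy',c,allow_pickle=True)
o=bot.get_obs();print(o['t'],o['tcp_pos'],o['wrist_force'])
print(lever(im,c,'yellow',(270,90,380,175)))
E
```

```text
16.3 [ 0.48589893 -0.06151943  0.26027315] [-0.34515117  0.30262938  0.43172436]
(((521.8994140625, -31.0567684173584), (21.66903305053711, 65.87562561035156), 52.00886535644531), 1549.5)
```

View pics/w11.png

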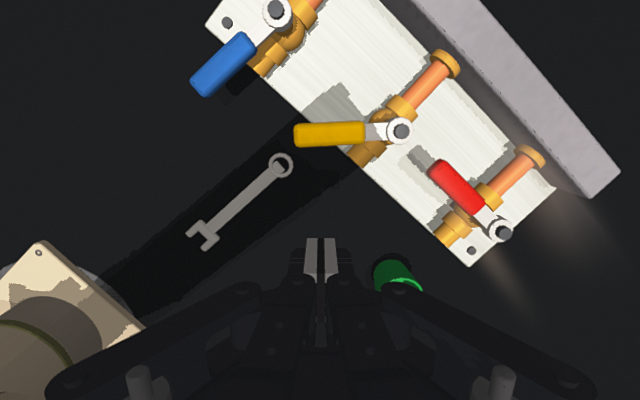

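Yellow now reads about 0.80 from the edge fit, roughly 1° from half-way. I'll swing the arm clear and check it with an independent view.

```bash
python3 - <<'E'
from h import *
o=bot.get_obs();p=o['tcp_pos'];a=-.75
q2=[p[0]*np.cos(a)-p[1]*np.sin(a),p[0]*np.sin(a)+p[1]*np.cos(a)];print(q2);arc(q2,a,15)
im=np.load('pics/w11.npy');c=np.load('c11.npy',allow_pickle=True).item()
print(lever(im,c,'red',(420,150,490,218)),lever(im,c,'blue',(180,20,260,105)))
v=np.array([521.9,-31.06])/1000-onz(c,[[399.5,131]],.115)[0,:2];print(np.degrees(np.arctan2(v[1],v[0])),np.linalg.norm(v))
E
```

```text
[np.float64(0.31359280880401585), np.float64(-0.376220624175091)]
rows 15 shift [ 1.000e-02 -2.089e+01  1.277e+01] turn 0.05
(((585.763671875, -151.46795654296875), (20.26559066772461, 67.89410400390625), 7.4469475746154785), 1224.0) (((488.19671630859375, 76.33993530273438), (21.382244110107422, 65.49595642089844), 89.60862731933594), 1782.5)
142.785781917119 0.06402045754251984
```

Call:
move_arm --targets "0 -20.9 12.8 0.05 0 0 -1;0 -20.9 12.8 0.05 0 0 -1;0 -20.9 12.8 0.05 0 0 -1;0 -20.9 12.8 0.05 0 0 -1;0 -20.9 12.8 0.05 0 0 -1;0 -20.9 12.8 0.05 0 0 -1;0 -20.9 12.8 0.05 0 0 -1;0 -20.9 12.8 0.05 0 0 -1;0 -20.9 12.8 0.05 0 0 -1;0 -20.9 12.8 0.05 0 0 -1;0 -20.9 12.8 0.05 0 0 -1;0 -20.9 12.8 0.05 0 0 -1"

```text
t: 17.3
tcp_pos: [0.3637, -0.3286, 0.2603]
tcp_rot: [0.562, 0.43, 0.562, -0.43]
wrist_force: [0.5, -0.5, -0.2]
finger_gap: -0.0
```

Call:
move_arm --targets "0 -20.9 12.8 0.05 0 0 -1;0 -20.9 12.8 0.05 0 0 -1;0 0 0 0 0 0 -1;0 0 0 0 0 0 -1;0 0 0 0 0 0 -1"

```text
t: 17.72
tcp_pos: [0.3309, -0.3618, 0.2602]
tcp_rot: [0.54, 0.456, 0.541, -0.456]
wrist_force: [1.0, -0.7, -0.1]
finger_gap: 0.001
```

```bash
python3 - <<'E'
from h import *
o=bot.get_obs();print(o['t'],o['tcp_pos'],o['joint_velocities'].round(3))
t,ct=snap('top','top12');s,cs=snap('scene','scene12')
for k,b in {'red':(345,160,385,195),'yellow':(300,170,345,210),'blue':(275,180,300,220)}.items():
    try:print(k,lever(t,ct,k,b))
    except Exception as e:print(k,e)
for k,b in {'red':(235,195,305,260),'yellow':(270,175,335,240),'blue':(320,150,350,180)}.items():
    try:print('scene',k,lever(s,cs,k,b))
    except Exception as e:print(k,e)
a=cv2.resize(t[120:230,255:415],None,fx=4,fy=4);b=cv2.resize(s[130:310,130:410],(640,411))[:160]
cv2.imwrite('pics/f.png',np.hstack([a])[:,:,::-1])
E
```

```text
17.7167 [ 0.33092763 -0.36176309  0.2602176 ] [-0.015  0.006 -0.017  0.001 -0.001  0.     0.   ]
red (((584.1842041015625, -154.4095458984375), (19.626882553100586, 63.915283203125), 7.972856521606445), 110.5)
yellow (((519.4896240234375, -31.873638153076172), (21.933910369873047, 66.06314086914062), 52.9906120300293), 120.0)
blue (((485.6840515136719, 77.84688568115234), (63.95748519897461, 18.219669342041016), 0.1092841848731041), 109.0)
scene red (((590.052001953125, -156.61241149902344), (24.85586929321289, 66.08466339111328), 8.078207015991211), 162.0)
scene yellow (((524.7347412109375, -31.807361602783203), (21.548503875732422, 68.58158111572266), 52.583343505859375), 121.5)
scene blue (((465.8287658691406, 66.94898986816406), (5.535262584686279, 11.227638244628906), 74.96623992919922), 3.0)
```

View pics/f.png

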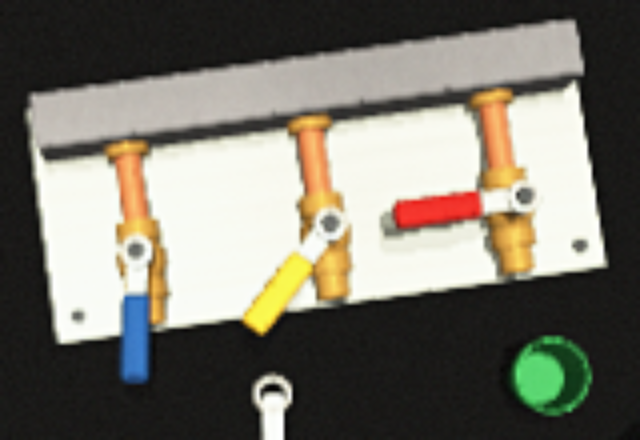

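View pics/scene12.png

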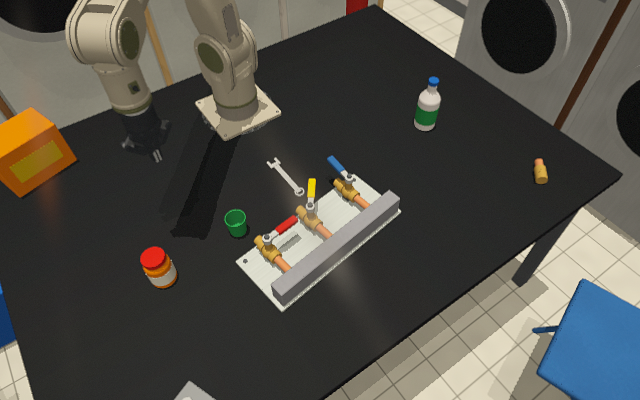

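Top and scene views agree. Yellow is 45.0° (top) and 44.5° (scene) from the red lever, which stands square across. Blue, the cup, wrench, jar and bottle all look unmoved, and the arm is clear.

```bash
python3 -c "
from bench import bot
print(bot.job_done())"
```

```text
the job is handed in; nothing more can be done
None
```

The job is done and handed in at about 18 s. I pushed the red lever with the shut fingertips to its hard stop, then pushed the yellow lever back to half-way in two gentle steps.

- **Red:** fully shut. At the stop the tool stopped moving while the force rose to about 12 N. Before that it was only a few newtons. All views put the lever square across its pipe to within about 0.5°.
- **Yellow:** the last pictures put it at 45.0° (top) and 45.5° (scene). The close wrist view read about 46°, or 45.2° from the lever centre and hub.
- **Blue and loose items:** blue's top-view reading did not change. The cup, wrench, jar and bottle look unmoved in the last pictures, and the arm ended well clear of everything.
- **Checks that disagreed:** the outer hub spacing measured 288–290 mm from the wrist views instead of 300 mm. The red angle taken from lever centre and hub read about 0.08 rad high at the stop. I relied on lever edges and the stop force instead.

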